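# Hang the spoon caddy on the counter rail and lock it

## Task

Hang the green caddy on the counter rail centred under the blue mark: tilt its front up, put the hooked lip at its back into the groove, and turn it down until it hangs fully home, upright and flush against the rail's front. Then slide the red catch along the rail until it stands over the middle of the caddy, so that the caddy cannot be lifted out, and let go. Leave the mortar, cup, grinder and squeezer where they are.

Things in the scene. Friction and masses are not known exactly. Their poses are not given: they have to be found in the camera images.
- rail: Fixed counter rail, 384 long (its y), 166 high: tiled upstand, groove, steel bar above, dark end posts. Origin: middle of its length, at the front face, on the counter; +x out of the front face, which looks away from the robot; z up. Upstand: x -24 to 0, top at z 120. Upper bar: x -6 to 0, z 146 to 166.
- groove (a point): Middle of the groove's lower front edge (rail x 0, y 0, z 120), axes as the rail's. The groove is the 26 high, 360 long gap between upstand and upper bar; it is open right through to the back, so there is free space behind the bar.
- caddy_mid (a point): Loose green open-topped plastic caddy, 80 deep (x), 56 wide (y), 80 high, walls 3, about 0.2 kg; the point is the centre of this box, 40 above its underside; +x out of its front, z up. Grip it across its width. Hung home, this point lies 40 to 42 in front of the rail's face and 84 above the counter, axes as the rail's; play 2.5.
- caddy_lip (a point): Foot of the caddy's hooked lip, axes as the caddy's; from the box's centre x -52.5, z +36. From it a tongue 4 thick, 44 wide runs 12.5 forward to the back face, and a lip 4 thick stands 34 up. Taller than the groove, it enters only with the caddy's front tilted up 0.6 to 0.8 rad; turned down, the lip stands behind the upper bar and the tongue rests on the upstand.
- mark: Blue painted mark 50 wide around the rail's upper bar; fixed, shows where the caddy goes. Origin: centre of the mark's lower edge at the bar's front face; axes as the rail's.
- catch_grip (a point): Red sliding catch on the upper bar. Point: centre of its grip block, 22 (x) by 16 (y, along the track) by 30 high, from 18 below to 12 above the point; the bar's top is 24 below it; axes as the rail's. A 24 wide tab in front of the bar reaches 26 out from the rail's face, 4 above the hung caddy's rim; standing at the mark it would block hanging.
- catch (a joint): Position of the red catch along the rail, m: 0 at the rail's +y end (rail y = +0.148), growing towards the rail's -y, up to 0.262 (rail y = -0.114). It moves stiffly (about 2 N) and stays where it is left.
- mortar: Bystander: terracotta mortar bowl, 116 across, 85 high; origin at the centre of its underside.
- cup: Bystander: aluminium measuring cup with handle, 76 across, 75 high; origin at the centre of its underside.
- grinder: Bystander: amber glass pepper grinder with steel cap, 54 across, 143 high; origin at the centre of its underside.
- squeezer: Bystander: white plastic lemon squeezer, 84 across, 48 high with a handle tab; origin at the centre of its underside.
Things that resemble listed ones, but are neither listed nor needed, are in the scene too. Several things look just like the part that bears caddy_mid: the one meant starts farthest to the robot's left.

How it is judged (in metres and radians):
On the way, in this order (a step that is already met when the one before it is completed fails the run):
1. the caddy hangs fully home in the groove under the blue mark (x of caddy_mid in the frame of rail between 0.034 and 0.048 m and z of caddy_mid in the frame of rail between 0.079 and 0.089 m and y of caddy_mid in the frame of mark between -0.015 and 0.015 m and angle between caddy_mid's own z axis and vertical below 0.1 rad and angle between the x axis of caddy_mid and the x axis of rail, either way round below 0.1 rad), for 0.2 s.
2. the red catch stands over the middle of the caddy (all of step 1 and y of catch_grip in the frame of caddy_mid between -0.014 and 0.014 m), for 0.2 s.
At the end, for the whole second after the job is handed in: The caddy hangs released and at rest, lip in the groove: centre 34-48 mm in front of the rail face and 79-89 mm up, upright and square within 0.1 rad, within 15 mm of the blue mark's middle. The catch is at rest within 14 mm of the caddy's middle along the rail (all of step 2 and linear speed of caddy below 0.02 m/s and velocity of joint catch between -0.01 and 0.01 m/s); the robot touches nothing.
It fails at once if the mortar is moved by more than 30 mm (distance of mortar from where it was at the start of the episode above 0.03 m).
It fails at once if the cup is moved by more than 30 mm (distance of cup from where it was at the start of the episode above 0.03 m).
It fails at once if the grinder is moved by more than 30 mm (distance of grinder from where it was at the start of the episode above 0.03 m).
It fails at once if the squeezer is moved by more than 30 mm (distance of squeezer from where it was at the start of the episode above 0.03 m).
It also fails if it takes over 64 s, if anything falls off the work surface, if the arm or the gripper's body presses on something with over 40 N, if the wrist force passes 120 N, or if a joint passes its speed limit or range.

## Robot

A 7-joint arm with a two-finger parallel gripper is mounted at the origin on the work surface. World frame = base frame: x ahead of the robot, y to its left, z up, the work surface at z = 0. Lengths are in mm, angles in rad, forces in N, time in s.
With the tool pointing down it reaches from about 400 to 875 mm from the base axis. Payload 4.4 kg.
Tool frame: the origin (TCP) lies at the very end of the fingers, on their centre line; the grasp point (between the pads) lies 19 mm behind it; z points along the fingers, y is the direction in which the jaws open and shut (so a half turn about z gives the same grasp; the last joint's range is limited). The gripper opens to 85 mm and grips with 20 to 120 N. Pads are 22 mm wide; open, the fingers measure 114 mm over their backs; the gripper's body (76 mm by 85 mm) begins 54 mm behind the grasp point. The pads swing forward as they close: fully open they stand 13 mm farther back than shut.
Start: joints at [1.187, 0.628, 0.038, 1.517, -0.027, 0.996, -0.02], TCP at [203.138, -617.457, 231.313] pointing down, gripper open.
Joint ranges: [-3.06, 3.06], [-0.37, 2.12], [-1.25, 1.32], [0.18, 2.47], [-1.1, 4.24], [0.23, 1.98], [-2.94, 2.94]. Speed limits (rad/s): [2.57, 2.57, 3.14, 3.14, 3.14, 3.14, 3.14].

## Interface

Orientations are given as [roll, pitch, yaw] about the fixed x, y, z axes, in that order (R = Rz(yaw) Ry(pitch) Rx(roll)).
In Python, from cell import ctrl gives the robot as it stands.
- The arm moves only by the shell command python3 -m crank 'ROWS' [OPENING]. ROWS is JSON, a list that holds one entry, the list of rows, each a list of 6 numbers: the shift along the tool's x, y, z in units of 30 mm (1.0 is 30 mm), then the turn, a rotation vector about the tool's x, y, z in units of 6 degrees (1.0 is 6 degrees). In form: [[[tx, ty, tz, rx, ry, rz], ...]]. A call has 1 to 12 rows; each row shifts and turns the pose as measured when the row begins, along the tool's axes as they then stand; what a row does not reach is not made up. A row lasts 1/12 s, in which the tool goes at most 41.7 mm and 7.16 degrees, less where a joint would pass 70% of its speed; a pose out of reach is approached as far as the arm can. A call is refused whole if a number of a shift passes 1 or a number of a turn 1, either way. A call with a gripper value outside its range is refused whole. OPENING is the gripper command: -1 is fully open, 1 is shut, values between are in proportion, set as the call begins (- or left out, the last holds). The fingers move at their own pace and stop on an object; the grip force is fixed at half the most. Time passes only in rows, so rows that do not move let the fingers close. It gives the time, the measured TCP pose, the force and the opening at its end, in the units of the state.
- ctrl.read_state(): the state, without advancing time (a new reading comes with each control period).
- ctrl.get_image(name): name is "scene" or "side" or "wrist"; returns a dict with "color" (400x640x3 uint8, red, green, blue), "depth" (400x640 float32, mm along the optical axis (not along the pixel's ray), 0 where there is no reading), "camera_matrix" (3x3 intrinsics, pixels), "R" (3x3) and "t" (3): a world point X has camera coordinates R X + t. Camera axes: x right, y down, z forward; pixel columns grow to the right and rows downward; lengths in mm; the calibration is good to about 2 mm. The wrist camera is an equidistant fisheye: a pixel r from the principal point sees the ray r / f radians off the axis. A picture is of the moment at which its call begins.
- ctrl.finish_job(): hands the job in, once; it reports no verdict.
Trained networks look in a picture, given as the dict that the camera call returned (one of the last four; its "shot" number tells which), for a name from the list of things; names that differ only in an ending like _2 or _b are one class to them, and where a whole thing is asked for, a point or a joint stands for the part that bears it (a point fixed in the world has none). Each returns a list of dicts, best first, with "conf" (0 to 1); they miss things now and then, are a little off and sometimes report something else, mostly with a low value. They report only what shows in the picture. A call takes as long as a camera call. They do not tell look-alikes from the thing itself.
- ctrl.search_frame(query, picture): "extent" ([centre column, centre row, width, height] in pixels, round what is visible of it).
The state is a dict: "clock": time; "qpos": joint angles; "qd": joint speeds; "tau": joint torques, N m; "eef_pos": TCP position; "tool_rot": TCP orientation; "force": force on the tool from outside, world axes, zero at the start; "torque": the same for the moment, N m; "width": finger opening in mm.
Only numpy, scipy, OpenCV 4.12 (cv2) and the standard library are available. Lean on these libraries where they do the work, as an engineer would, in place of code of your own. Each camera call takes 0.05 s, during which the arm holds its last target. There are 200 camera calls.

## Working session

There is one attempt and no reset: what is moved stays moved. The work goes in short steps, Python scripts to look and compute and a shell command to move; the robot and the scene stay as the last step left them, time stands still between calls to the robot, and variables do not carry over. Pictures are saved under pics/ and viewed, about 8 in all and at most 12, crops included, and the job is handed in when it is done.

```bash
ls; mkdir -p pics; cat > h.py <<'E'
import numpy as np, cv2
from cell import ctrl
from scipy.spatial.transform import Rotation as Ro
def world(im,u,v,d=None):
    K=np.array(im["camera_matrix"]);d=im["depth"][int(v),int(u)] if d is None else d
    c=np.array([(u-K[0,2])/K[0,0]*d,(v-K[1,2])/K[1,1]*d,d])
    return np.array(im["R"]).T@(c-np.array(im["t"]))
def cloud(im):
    K=np.array(im["camera_matrix"]);D=im["depth"].astype(float)
    v,u=np.mgrid[:D.shape[0],:D.shape[1]]
    C=np.stack([(u-K[0,2])/K[0,0]*D,(v-K[1,2])/K[1,1]*D,D],-1)
    P=(C-np.array(im["t"]))@np.array(im["R"]); P[D==0]=np.nan
    return P
def save(n,c): cv2.imwrite("pics/"+n,np.ascontiguousarray(c[...,::-1]))
E
python3 - <<'E'
from h import *
a=ctrl.get_image("scene");b=ctrl.get_image("side")
save("a.png",a["color"]);save("b.png",b["color"])
np.savez("shots.npz",a=cloud(a),b=cloud(b),ac=a["color"],bc=b["color"])
for n,i in(("scene",a),("side",b)):
    print(n,"cam at",-np.array(i["R"]).T@i["t"])
    for q in["rail","caddy_mid","mark","catch_grip","mortar","cup","grinder","squeezer"]:
        for r in ctrl.search_frame(q,i)[:4]: print(q,np.round(r["extent"]),round(r["conf"],2), np.round(world(i,min(639,r["extent"][0]),min(399,r["extent"][1])))) 
print(ctrl.read_state())
E
```

```text
pics
scene cam at [1510.80545472  144.24395763  737.59373208]
rail [227. 229.  35.  30.] 0.56 [ 710. -258.   32.]
caddy_mid [236. 173.  35.  37.] 0.92 [ 499. -308.   70.]
caddy_mid [305. 209.  37.  55.] 0.79 [570. -78.  25.]
caddy_mid [246. 263.  47.  53.] 0.7 [ 854. -150.   66.]
caddy_mid [161. 220.  45.  42.] 0.68 [ 752. -414.   65.]
mark [384. 164.  16.  31.] 0.66 [516. 127. 170.]
mark [311. 154.  18.  10.] 0.62 [494. -80. 163.]
catch_grip [384. 164.  14.  28.] 0.6 [516. 128. 169.]
mortar [478. 221.  46.  44.] 0.9 [520. 401.  29.]
cup [418. 245.  44.  45.] 0.86 [694. 236.  55.]
grinder [204. 189.  24.  50.] 0.61 [ 611. -358.   80.]
squeezer [226. 228.  36.  36.] 0.56 [ 710. -260.   33.]
side cam at [257.01217394 763.98050595 638.01935639]
rail [392. 237. 101. 153.] 0.91 [468. -25.  38.]
rail [356. 182.  39.  16.] 0.32 [ 670. -278.   18.]
caddy_mid [362. 155.  31.  33.] 0.85 [ 699. -384.   65.]
caddy_mid [297. 182.  20.  32.] 0.81 [ 807. -133.   56.]
caddy_mid [434. 186.  25.  37.] 0.69 [ 431. -295.   57.]
caddy_mid [348. 213.  41.  43.] 0.59 [592. -32.  68.]
mark [398. 184.  12.  
[... 284 characters left out ...]
   19.]
{'clock': 0.9, 'qpos': array([ 1.18722694,  0.62835903,  0.03849599,  1.51741173, -0.02701649,
        0.99628582, -0.01997491]), 'qd': array([-1.34548000e-03,  1.94736739e-04,  9.34262319e-05,  2.39479166e-03,
        9.47808974e-04, -1.39973152e-03,  6.15296154e-05]), 'tau': array([-4.76250243e-04, -5.63256454e+01,  1.22573063e+00, -1.93782163e+01,
        1.09122007e-02,  1.50898595e-03,  6.27858618e-07]), 'eef_pos': array([ 203.12921712, -617.46225226,  231.33615551]), 'tool_rot': array([ 3.14153956e+00, -5.53021486e-05,  3.17763485e-01]), 'force': array([ 0.51260773, -0.40792683,  0.18515843]), 'torque': array([ 0.03344765,  0.0054189 , -0.01739447]), 'width': 85.78436805051747}
```

View images.

```bash
python3 - <<'E'
import cv2,numpy as np
a=cv2.imread("pics/a.png")[110:310,120:540];b=cv2.imread("pics/b.png")[120:390,220:500]
cv2.imwrite("pics/a2.png",cv2.resize(a,None,fx=1.9,fy=1.9,interpolation=3));cv2.imwrite("pics/b2.png",cv2.resize(b,None,fx=2.2,fy=2.2,interpolation=3))
E
```

```text
(no output)
```

View pics/a2.png

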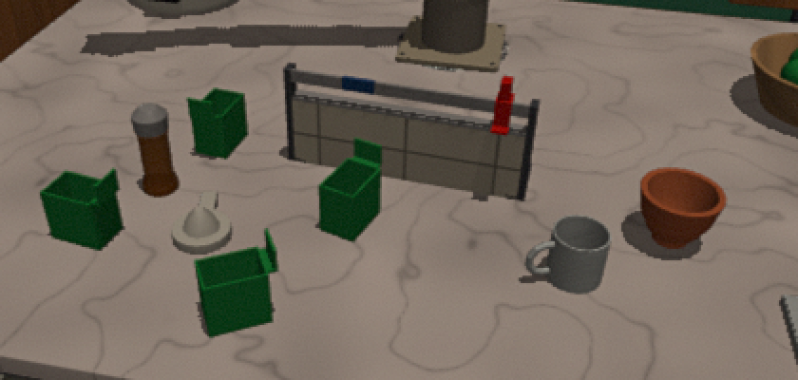

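View pics/b2.png

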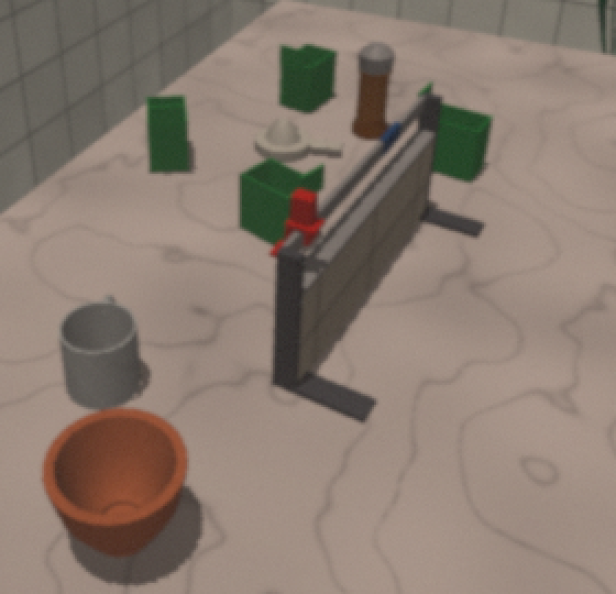

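```bash
python3 - <<'E'
from h import *
s=np.load("shots.npz")
def grab(f): 
    R=[]
    for k in "ab":
        c=s[k+"c"];P=s[k];h=cv2.cvtColor(c,cv2.COLOR_RGB2HSV);R.append(P[f(h,P)&~np.isnan(P[...,0])])
    return R
g=grab(lambda h,P:(h[...,0]>45)&(h[...,0]<85)&(h[...,1]>120)&(np.abs(P[...,1]+50)<90)&(np.abs(P[...,0]-600)<110)&(P[...,2]>5))
for q in g: print("green",len(q),np.nanmin(q,0).round(),np.nanmax(q,0).round())
G=np.vstack(g)
for lo,hi in((10,60),(60,84),(88,120)):
    m=G[(G[:,2]>lo)&(G[:,2]<hi)]
    r=cv2.minAreaRect(m[:,:2].astype(np.float32));print(lo,hi,len(m),r, cv2.boxPoints(r).round().tolist())
    print(np.percentile(m,[1,50,99],axis=0).round().tolist())
b=grab(lambda h,P:(h[...,0]>100)&(h[...,0]<125)&(h[...,1]>120)&(P[...,2]>120)&(P[...,2]<190)&(np.abs(P[...,0]-520)<80))
for q in b: print("blue",len(q),np.percentile(q,[2,50,98],axis=0).round(1).tolist())
b=grab(lambda h,P:((h[...,0]<5)|(h[...,0]>174))&(h[...,1]>170)&(P[...,2]>120)&(np.abs(P[...,0]-520)<60))
for q in b: print("red",len(q),np.percentile(q,[2,50,98],axis=0).round(1).tolist(), "grip",q[q[:,2]>178].mean(0))
# rail front face from scene: plane fit; bar
P=s["a"];m=(P[...,2]>15)&(P[...,2]<100)&(P[...,0]>460)&(P[...,0]<560)&(P[...,1]>-130)&(P[...,1]<150)
h=cv2.cvtColor(s["ac"],cv2.COLOR_RGB2HSV);m&=(h[...,1]<90);q=P[m]
for _ in range(4):
    p=np.polyfit(q[:,1],q[:,0],1);e=q[:,0]-np.polyval(p,q[:,1]);q=q[np.abs(e)<max(2.5*e.std(),3)]
print("front x=%.4f*y+%.1f"%tuple(p),e.std(),len(q),"yaw",-np.arctan(p[0]))
q=P[(P[...,2]>20)&(P[...,2]<175)&(np.abs(P[...,0]-np.polyval(p,P[...,1]))<15)]
print("y range",np.percentile(q[:,1],[.3,1,99,99.7]), "z top",np.percentile(q[:,2],[99]))
E
```

```text
green 1180 [ 559. -109.    5.] [663. -34. 113.]
green 32 [ 568. -105.   40.] [648. -31. 111.]
10 60 588 ((616.8726806640625, -70.29209899902344), (56.69413757324219, 84.28657531738281), 72.54158020019531) [[568.0, -85.0], [649.0, -110.0], [666.0, -56.0], [585.0, -31.0]]
[[572.0, -105.0, 11.0], [645.0, -69.0, 39.0], [662.0, -36.0, 60.0]]
60 84 464 ((610.4779052734375, -67.84923553466797), (57.18940353393555, 96.09939575195312), 72.23999786376953) [[556.0, -80.0], [648.0, -110.0], [665.0, -55.0], [573.0, -26.0]]
[[565.0, -105.0, 61.0], [612.0, -66.0, 74.0], [662.0, -35.0, 83.0]]
88 120 106 ((568.9033813476562, -55.130462646484375), (43.56850814819336, 8.137868881225586), 75.89817810058594) [[560.0, -75.0], [568.0, -77.0], [578.0, -35.0], [570.0, -33.0]]
[[561.0, -75.0, 88.0], [569.0, -53.0, 100.0], [577.0, -35.0, 112.0]]
blue 99 [[486.9, -111.6, 150.2], [491.0, -88.1, 158.8], [495.1, -64.8, 167.9]]
blue 5 [[484.6, -90.3, 166.0], [485.6, -81.5, 167.5], [486.9, -71.5, 168.5]]
red 227 [[499.4, 116.7, 128.5], [514.8, 128.2, 160.2], [531.2, 138.6, 202.6]] grip [510.88726917 128.80723436 192.85034701]
red 194 [[487.1, 123.7, 133.1], [500.4, 136.5, 185.5], [528.3, 142.2, 203.7]] grip [501.04488332 135.0495968  194.11799767]
front x=0.0697*y+496.4 1.9052941762979323 2061 yaw -0.06953929174744275
y range [-302.26042356 -300.47716725  427.44295137  433.74668088] z top [167.81334473]
```

```bash
cat >> h.py <<'E'
ex=lambda p:np.array([np.cos(p),-np.sin(-p),0.])
def toolpose(c,psi,tau,delta=.5,g=(10,20)):
    """TCP pos+Rot for caddy centre c, yaw psi, front-up tilt tau; grasp point g in caddy frame"""
    Rc=Ro.from_euler('xyz',[0,-tau,psi]); R=Ro.from_euler('xyz',[np.pi,delta-tau,psi])
    return np.array(c)+Rc.apply([g[0],0,g[1]])+R.apply([0,0,19]),R
def todo(p,R):
    s=ctrl.read_state();R0=Ro.from_euler('xyz',s["tool_rot"]);d=np.array(p)-s["eef_pos"]
    print("clock %.2f"%s["clock"],"now",s["eef_pos"].round(1),s["tool_rot"].round(3),"F",s["force"].round(1),"w %.1f"%s["width"])
    print(" goal",np.round(p,1)," turn(6deg)",np.round(np.degrees((R0.inv()*R).as_rotvec())/6,2),
      " shift now-axes/30",np.round(R0.inv().apply(d)/30,2)," shift goal-axes/30",np.round(R.inv().apply(d)/30,2))
RY=-.0695
EX=np.array([np.cos(RY),np.sin(RY),0]);EY=np.array([-np.sin(RY),np.cos(RY),0])
M0=np.array([496.4+.0697*-88.2,-88.2,0])   # rail front face at mark
C0=np.array([617.5,-70.3,40.]);PSI=-.305
E
cat > plan.py <<'E'
import numpy as np
from scipy import ndimage as nd
obs=[(-24,0,-5,120),(-6,0,146,166)]
cad=[(-40,40,-40,40),(-54.5,-40,36,40),(-54.5,-50.5,36,70)]
def pts(r,n=1.5):
    x=np.linspace(r[0],r[1],int((r[1]-r[0])/n)+2);z=np.linspace(r[2],r[3],int((r[3]-r[2])/n)+2)
    return np.array([(a,b) for a in x for b in(r[2],r[3])]+[(a,b) for a in(r[0],r[1]) for b in z])
P=np.vstack([pts(r) for r in cad]);P=P[(P[:,0]<12)]
def sd(X,Z,r):
    dx=np.maximum(r[0]-X,X-r[1]);dz=np.maximum(r[2]-Z,Z-r[3])
    return np.hypot(np.maximum(dx,0),np.maximum(dz,0))+np.minimum(np.maximum(dx,dz),0)
xs=np.arange(36,121,1.);zs=np.arange(78,171,1.);ts=np.arange(0,.91,.05)
C=np.empty((len(xs),len(zs),len(ts)))
OC=np.vstack([pts(r) for r in obs])
X,Z=np.meshgrid(xs,zs,indexing='ij')
for k,t in enumerate(ts):
    c,s=np.cos(t),np.sin(t);m=np.full(X.shape,99.)
    for p in P:
        for r in obs: m=np.minimum(m,sd(X+c*p[0]-s*p[1],Z+s*p[0]+c*p[1],r))
    for o in OC:
        u,v=o[0]-X,o[1]-Z
        for r in cad: m=np.minimum(m,sd(c*u+s*v,-s*u+c*v,r))
    C[...,k]=m
import heapq
goal=tuple((np.array([41,85,0])-[36,78,0]).astype(int))
start=(len(xs)-1,67,14)
print("goal clr",C[goal])
D={goal:(0,None)};H=[(0,goal)];seen=set()
while H:
    d,n=heapq.heappop(H)
    if n in seen: continue
    seen.add(n)
    if n==start: break
    for a in np.ndindex(3,3,3):
        m=tuple(np.array(n)+a-1)
        if m in seen or min(m)<0 or any(i>=q for i,q in zip(m,C.shape)):continue
        if C[m]<0.3: continue
        w=d+(np.abs(np.array(a)-1).sum())**.5*(1+60/(C[m]**2))
        if m not in D or w<D[m][0]: D[m]=(w,n);heapq.heappush(H,(w,m))
n=start;i=0
while n:
    if i%3==0 or C[n]<3: print(xs[n[0]],zs[n[1]],round(ts[n[2]],2),"clr %.1f"%C[n])
    n=D[n][1];i+=1
E
timeout 300 python3 plan.py; python3 - <<'E'
from h import *
p,R=toolpose(C0,PSI,0)
print(p,R.as_euler('xyz'))
todo(p+[0,0,140],R)
E
```

```text
goal clr 1.0
120.0 145.0 0.7 clr 33.2
117.0 142.0 0.7 clr 30.2
114.0 139.0 0.85 clr 25.5
111.0 136.0 0.9 clr 24.1
108.0 133.0 0.9 clr 22.8
105.0 133.0 0.9 clr 20.3
102.0 133.0 0.9 clr 18.0
99.0 133.0 0.9 clr 15.6
96.0 133.0 0.9 clr 13.3
93.0 133.0 0.9 clr 11.3
90.0 133.0 0.9 clr 9.8
87.0 133.0 0.9 clr 9.1
84.0 134.0 0.9 clr 8.0
81.0 135.0 0.9 clr 7.0
78.0 136.0 0.9 clr 6.4
75.0 137.0 0.9 clr 5.4
72.0 137.0 0.85 clr 5.8
69.0 137.0 0.8 clr 4.7
66.0 136.0 0.75 clr 4.6
63.0 135.0 0.7 clr 4.8
60.0 132.0 0.65 clr 6.4
58.0 129.0 0.6 clr 6.8
57.0 126.0 0.55 clr 6.8
56.0 123.0 0.5 clr 7.0
55.0 120.0 0.45 clr 6.9
53.0 117.0 0.4 clr 7.3
53.0 114.0 0.35 clr 6.0
53.0 111.0 0.35 clr 6.1
52.0 108.0 0.3 clr 6.1
51.0 105.0 0.25 clr 5.4
50.0 102.0 0.2 clr 4.4
48.0 99.0 0.15 clr 4.1
48.0 96.0 0.15 clr 3.5
47.0 95.0 0.1 clr 2.9
46.0 93.0 0.1 clr 3.1
45.0 92.0 0.05 clr 2.3
44.0 91.0 0.05 clr 2.5
44.0 90.0 0.05 clr 2.4
44.0 89.0 0.05 clr 2.2
43.0 88.0 0.0 clr 1.5
42.0 87.0 0.0 clr 2.0
42.0 86.0 0.0 clr 2.0
41.0 85.0 0.0 clr 1.0
[618.34979634 -70.56753562  43.32593132] [ 3.14159265  0.5        -0.305     ]
clock 0.90 now [ 203.1 -617.5  231.3] [ 3.142 -0.     0.318] F [ 0.5 -0.4  0.2] w 85.8
 goal [618.3 -70.6 183.3]  turn(6deg) [ 1.49 -4.62  5.82]  shift now-axes/30 [ 18.84 -12.99   1.6 ]  shift goal-axes/30 [  7.55 -21.54  -2.3 ]
```

```bash
python3 -m crank '[[[0.95,-0.65,-0.1,0,0,0],[0.95,-0.65,-0.1,0,0,0],[0.95,-0.65,-0.1,0,0,0],[0.95,-0.65,-0.1,0,0,0],[0.95,-0.65,-0.1,0,0,0],[0.95,-0.65,-0.1,0,0,0],[0.95,-0.65,0,0,0,0],[0.95,-0.65,0,0,0,0],[0.95,-0.65,0,0,0,0],[0.95,-0.65,0,0,0,0],[0.95,-0.65,0,0,0,0],[0.95,-0.65,0,0,0,0]]]' -1
python3 -m crank '[[[0.95,-0.65,0,0,0,0],[0.95,-0.65,0,0,0,0],[0.95,-0.65,0,0,0,0],[0.95,-0.65,0,0,0,0],[0.95,-0.65,0,0,0,0],[0.8,-0.6,0,0,0,0],[0,0,0,0.25,-0.77,0.97],[0,0,0,0.25,-0.77,0.97],[0,0,0,0.25,-0.77,0.97],[0,0,0,0.25,-0.77,0.97],[0,0,0,0.25,-0.77,0.97],[0,0,0,0.25,-0.77,0.97]]]'
python3 - <<'E'
from h import *
p,R=toolpose(C0,PSI,0)
todo(p+[0,0,120],R); print(ctrl.read_state()["qpos"].round(2))
E
```

```text
clock: 1.9
eef_pos: [459.3, -285.8, 248.3]
tool_rot: [3.133, 0.004, 0.298]
force: [0.2, -0.6, -0.2]
width: 84.9
clock: 2.9
eef_pos: [595.4, -99.4, 252.1]
tool_rot: [-3.135, 0.475, -0.28]
force: [0.2, -0.2, -0.4]
width: 85.5
clock 2.90 now [595.4 -99.4 252.1] [-3.135  0.475 -0.28 ] F [ 0.2 -0.2 -0.4] w 85.5
 goal [618.3 -70.6 163.3]  turn(6deg) [ 0.05 -0.24  0.21]  shift now-axes/30 [ 1.77 -1.12  2.42]  shift goal-axes/30 [ 1.81 -1.15  2.38]
[ 0.09  0.83  0.15  1.16 -0.15  1.64 -1.61]
```

```bash
python3 -m crank '[[[0.45,-0.29,0.6,0.01,-0.06,0.05],[0.45,-0.29,0.6,0.01,-0.06,0.05],[0.45,-0.29,0.6,0.01,-0.06,0.05],[0.45,-0.29,0.6,0.01,-0.06,0.05],[0,0,0,0,0,0]]]'
python3 - <<'E'
from h import *
im=ctrl.get_image("wrist");save("w1.png",im["color"])
b=ctrl.get_image("scene");save("s1.png",cv2.resize(b["color"][150:290,200:400],None,fx=3.5,fy=3.5,interpolation=3))
p,R=toolpose(C0,PSI,0)
todo(p+[0,0,50],R); print(ctrl.read_state()["qpos"].round(2))
E
```

```text
clock: 3.32
eef_pos: [622.4, -72.2, 156.2]
tool_rot: [3.135, 0.503, -0.315]
force: [-0.4, 0.8, -0.3]
width: 85.4
clock 3.42 now [623.2 -74.6 160.6] [ 3.134  0.498 -0.317] F [-0.5  0.6  0.7] w 85.1
 goal [618.3 -70.6  93.3]  turn(6deg) [ 0.02 -0.02 -0.1 ]  shift now-axes/30 [ 0.9  -0.09  2.06]  shift goal-axes/30 [ 0.9  -0.08  2.06]
[ 0.06  0.97  0.14  1.12 -0.18  1.55 -1.67]
```

View pics/w1.png

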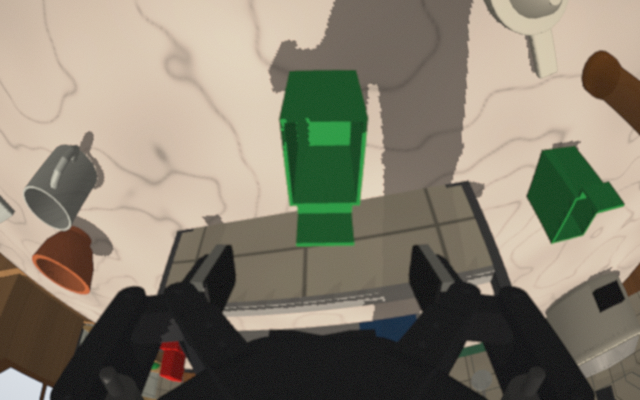

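View pics/s1.png

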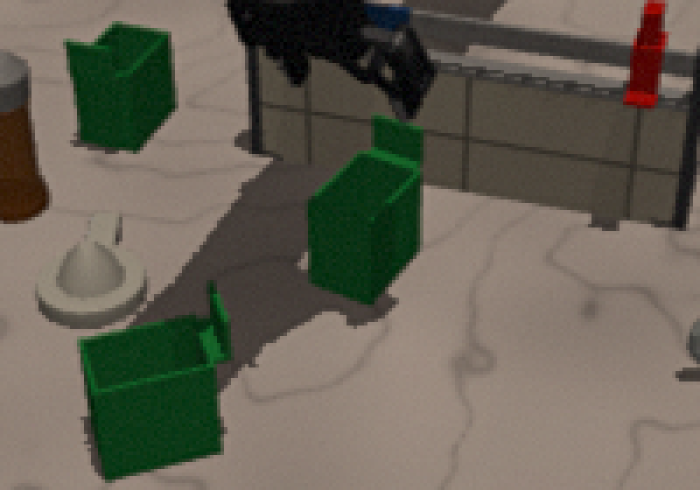

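```bash
python3 -m crank '[[[0.28,-0.02,0.59,0,0,-0.02],[0.28,-0.02,0.59,0,0,-0.02],[0.28,-0.02,0.59,0,0,-0.02],[0.28,-0.01,0.59,0,0,-0.02],[0.28,0,0.59,0,0,-0.02],[0.28,0,0.59,0,0,0],[0,0,0,0,0,0],[0,0,0,0,0,0]]]'
python3 - <<'E'
from h import *
p,R=toolpose(C0,PSI,0)
todo(p,R); print(ctrl.read_state()["qpos"].round(2))
E
```

```text
clock: 4.08
eef_pos: [626.4, -80.8, 59.0]
tool_rot: [3.139, 0.468, -0.308]
force: [-0.1, -0.9, 1.0]
width: 85.5
clock 4.08 now [626.4 -80.8  59. ] [ 3.139  0.468 -0.308] F [-0.1 -0.9  1. ] w 85.5
 goal [618.3 -70.6  43.3]  turn(6deg) [ 0.01 -0.31 -0.03]  shift now-axes/30 [-0.08 -0.25  0.63]  shift goal-axes/30 [-0.06 -0.25  0.63]
[ 0.07  1.07  0.13  1.18 -0.18  1.37 -1.64]
```

```bash
python3 -m crank '[[[0,-0.2,0.3,0,-0.2,0],[0,-0.1,0.35,0,-0.15,0],[0,0,0.05,0,0,0],[0,0,0,0,0,0]]]'
python3 - <<'E'
from h import *
p,R=toolpose(C0,PSI,0)
todo(p,R)
E
```

```text
clock: 4.42
eef_pos: [622.7, -69.8, 45.5]
tool_rot: [3.14, 0.499, -0.309]
force: [0.7, 0.2, 0.2]
width: 85.2
clock 4.42 now [622.7 -69.8  45.5] [ 3.14   0.499 -0.309] F [0.7 0.2 0.2] w 85.2
 goal [618.3 -70.6  43.3]  turn(6deg) [-0.   -0.01 -0.03]  shift now-axes/30 [-0.08  0.07  0.13]  shift goal-axes/30 [-0.08  0.07  0.13]
```

Close enough; grasp.

```bash
python3 -m crank '[[[0,0.03,0.05,0,0,0],[0,0,0,0,0,0],[0,0,0,0,0,0],[0,0,0,0,0,0],[0,0,0,0,0,0],[0,0,0,0,0,0],[0,0,0,0,0,0],[0,0,0,0,0,0]]]' 1
python3 - <<'E'
from h import *
p,R=toolpose(C0,PSI,0)
todo(p,R)
s=ctrl.read_state();Rt=Ro.from_euler('xyz',s["tool_rot"]);gp=s["eef_pos"]-Rt.apply([0,0,19])
print("g in caddy",Ro.from_euler('xyz',[0,0,PSI]).inv().apply(gp-C0))
E
```

```text
clock: 5.08
eef_pos: [623.0, -71.1, 45.1]
tool_rot: [3.14, 0.495, -0.308]
force: [0.9, -0.2, 0.4]
width: 55.3
clock 5.08 now [623.  -71.1  45.1] [ 3.14   0.495 -0.308] F [ 0.9 -0.2  0.4] w 55.3
 goal [618.3 -70.6  43.3]  turn(6deg) [ 0.   -0.04 -0.03]  shift now-axes/30 [-0.11  0.03  0.12]  shift goal-axes/30 [-0.1   0.03  0.12]
g in caddy [14.47815974  0.86219901 21.82597636]
```

```bash
cat >> h.py <<'E'
G=(14.5,21.8);DE=.497
def W(x,z,tau,dy=0): 
    p,R=toolpose(M0+EX*x+EY*dy+[0,0,z],RY,tau,DE,G); return p,R
def caddy_now():
    s=ctrl.read_state();R=Ro.from_euler('xyz',s["tool_rot"]);gp=s["eef_pos"]-R.apply([0,0,19])
    Rc=R*Ro.from_euler('xyz',[np.pi,DE,0]).inv();c=gp-Rc.apply([G[0],0,G[1]]);d=c-M0
    z=Rc.as_matrix();print(" caddy rail x %.1f y(mark) %.1f z %.1f  tilt %.3f yawErr %.3f roll %.3f"%(d@EX,d@EY,c[2],np.arcsin(z[2,0]),np.arctan2(z[1,0],z[0,0])-RY,z[2,1]))
def go(x,z,tau,dy=0): todo(*W(x,z,tau,dy));caddy_now()
E
python3 -m crank '[[[-0.32,0,-0.59,0,0,0],[-0.32,0,-0.59,0,0,0],[-0.32,0,-0.59,0,0,0],[-0.32,0,-0.59,0,0,0],[0,0,0,0,0.9,0],[0,0,0,0,0.9,0],[0,0,0,0,0.9,0],[0,0,0,0,0.9,0],[0,0,0,0,0.9,0],[0,0,0,0,0.9,0],[0,0,0,0,0.9,0]]]'
python3 -c "
from h import *
go(110,140,.85)"
```

```text
clock: 6.0
eef_pos: [624.5, -72.8, 127.0]
tool_rot: [3.141, -0.19, -0.309]
force: [0.8, 0.1, -2.8]
width: 55.2
clock 6.00 now [624.5 -72.8 127. ] [ 3.141 -0.19  -0.309] F [ 0.8  0.1 -2.8] w 55.2
 goal [599.7 -95.8 147.5]  turn(6deg) [ 0.62  1.55 -2.21]  shift now-axes/30 [-0.41  0.98 -0.77]  shift goal-axes/30 [-0.49  0.82 -0.91]
 caddy rail x 131.9 y(mark) 24.9 z 119.6  tilt 0.687 yawErr -0.239 roll -0.001
```

```bash
python3 -m crank '[[[0,0,0,0.21,0.52,-0.74],[0,0,0,0.21,0.52,-0.74],[0,0,0,0.21,0.52,-0.74],[-0.16,0.27,-0.3,0,0,0],[-0.16,0.27,-0.3,0,0,0],[-0.16,0.27,-0.3,0,0,0],[0,0,0,0,0,0],[0,0,0,0,0,0]]]'
python3 - <<'E'
from h import *
go(95,134,.85)
a=ctrl.get_image("scene");b=ctrl.get_image("side");save("s2.png",cv2.resize(a["color"][120:270,230:430],None,fx=3.5,fy=3.5,interpolation=3))
for im in(a,b):
    P=cloud(im);h=cv2.cvtColor(im["color"],cv2.COLOR_RGB2HSV)
    m=(h[...,0]>45)&(h[...,0]<85)&(h[...,1]>120)&(np.abs(P[...,1]+90)<70)&(np.abs(P[...,0]-590)<100)&(P[...,2]>60)
    q=P[m]-M0; r=np.c_[q@EX,q@EY,q[:,2]];print(len(r))
    if len(r)<20: continue
    print("y range",np.percentile(r[:,1],[1,99]).round(1))
    # rotate into tilted frame
    t=.85;c,s=np.cos(t),np.sin(t);X=c*r[:,0]+s*r[:,2];Z=-s*r[:,0]+c*r[:,2]
    np.save("g.npy",r)
    # principal direction of front face/bottom: minAreaRect in xz
    box=cv2.minAreaRect(r[:,[0,2]].astype(np.float32));print(box)
    hi=r[np.argsort(-r[:,2])[:5]];print("top",hi.round(1).tolist());lo=r[np.argsort(r[:,0])[:5]];print("back",lo.round(1).tolist())
    fr=r[np.argsort(-r[:,0])[:5]];print("front",fr.round(1).tolist());print("low",r[np.argsort(r[:,2])[:3]].round(1).tolist())
E
```

```text
clock: 6.67
eef_pos: [583.4, -91.3, 147.8]
tool_rot: [-3.131, -0.285, -0.127]
force: [-0.4, 0.4, -1.3]
width: 55.0
clock 6.67 now [583.4 -91.3 147.8] [-3.131 -0.285 -0.127] F [-0.4  0.4 -1.3] w 55.0
 goal [584.8 -94.8 141.5]  turn(6deg) [ 0.07  0.65 -0.52]  shift now-axes/30 [-0.    0.11  0.22]  shift goal-axes/30 [-0.02  0.11  0.22]
 caddy rail x 92.9 y(mark) 3.4 z 140.3  tilt 0.782 yawErr -0.064 roll 0.010
974
y range [-26.4  50.5]
((30.592544555664062, 291.5142822265625), (133.76625061035156, 430.1968994140625), 17.985422134399414)
top [[15.2, 44.7, 512.7], [24.0, 42.4, 510.0], [2.1, 50.9, 506.0], [21.7, 44.2, 505.3], [27.7, 43.5, 504.4]]
back [[-2.3, 53.5, 464.6], [-0.9, 50.4, 498.7], [-0.3, 50.8, 489.9], [2.1, 50.9, 506.0], [2.2, 51.3, 495.0]]
front [[150.0, 21.3, 140.3], [149.3, -16.7, 141.6], [149.2, -0.5, 141.7], [148.7, -8.8, 142.8], [148.5, 10.0, 140.2]]
low [[96.0, 23.2, 86.6], [95.2, -5.7, 86.9], [96.2, -19.7, 88.1]]
129
y range [-23.7  36.1]
((84.92491912841797, 137.34429931640625), (85.36910247802734, 76.43270874023438), 43.8387565612793)
top [[107.6, 29.5, 174.0], [79.4, -23.7, 172.4], [113.7, 28.5, 169.0], [79.9, -19.2, 168.4], [71.3, 33.6, 165.7]]
back [[27.7, 22.3, 135.3], [29.8, 17.5, 135.2], [30.1, 22.8, 134.9], [30.6, -2.8, 136.7], [31.5, 26.1, 136.1]]
front [[135.6, 29.9, 146.2], [130.0, 29.5, 147.6], [127.0, 28.2, 126.9], [127.0, 29.6, 148.4], [125.3, 33.0, 153.4]]
low [[97.8, 31.3, 100.6], [107.6, 29.9, 106.1], [103.9, 31.6, 111.1]]
```

View pics/s2.png

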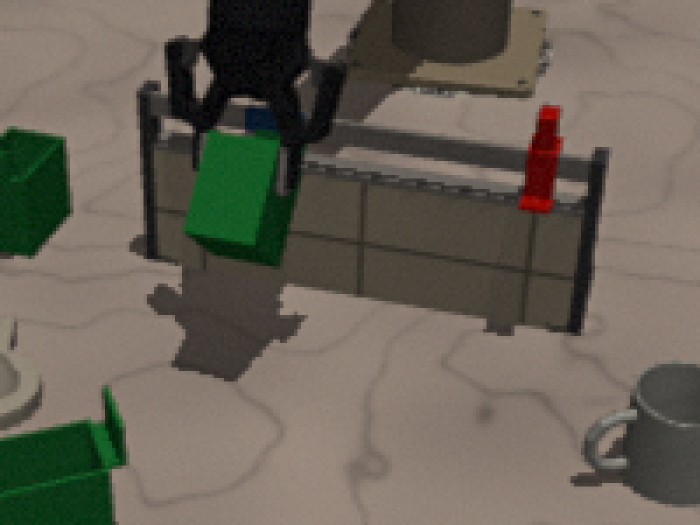

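```bash
python3 -m crank '[[[0,0.05,0.1,0.03,0.32,-0.26],[0,0.05,0.1,0.03,0.32,-0.26],[0,0,0,0,0,0],[0,0,0,0,0,0]]]'
python3 - <<'E'
from h import *
go(80,135,.85)
E
```

```text
clock: 7.1
eef_pos: [583.8, -87.8, 142.5]
tool_rot: [-3.127, -0.307, -0.099]
force: [0.2, 0.0, -1.3]
width: 55.2
clock 7.10 now [583.8 -87.8 142.5] [-3.127 -0.307 -0.099] F [ 0.2  0.  -1.3] w 55.2
 goal [569.8 -93.7 142.5]  turn(6deg) [-0.05  0.44 -0.27]  shift now-axes/30 [-0.42  0.24 -0.14]  shift goal-axes/30 [-0.42  0.23 -0.16]
 caddy rail x 93.1 y(mark) 7.0 z 135.0  tilt 0.804 yawErr -0.040 roll 0.014
```

```bash
python3 -m crank '[[[-0.2,0.15,-0.07,-0.03,0.35,-0.25],[-0.22,0.15,-0.08,-0.03,0.3,-0.2],[0,0.05,0,0,0,0],[0,0,0,0,0,0]]]'
python3 - <<'E'
from h import *
go(74,137,.85)
E
```

```text
clock: 7.43
eef_pos: [576.9, -89.7, 142.1]
tool_rot: [-3.13, -0.334, -0.073]
force: [-0.2, 0.6, -1.7]
width: 55.3
clock 7.43 now [576.9 -89.7 142.1] [-3.13  -0.334 -0.073] F [-0.2  0.6 -1.7] w 55.3
 goal [563.8 -93.3 144.5]  turn(6deg) [-0.09  0.18 -0.03]  shift now-axes/30 [-0.38  0.15 -0.21]  shift goal-axes/30 [-0.37  0.15 -0.22]
 caddy rail x 86.6 y(mark) 4.6 z 134.7  tilt 0.831 yawErr -0.011 roll 0.010
```

```bash
python3 -m crank '[[[-0.28,0.13,-0.16,-0.08,0.18,-0.03],[-0.25,0.1,-0.16,-0.05,0.1,0],[0,0,0,0,0,0],[0,0,0,0,0,0]]]'
python3 - <<'E'
from h import *
go(68,137,.8)
E
```

```text
clock: 7.77
eef_pos: [562.5, -95.5, 152.5]
tool_rot: [3.14, -0.35, -0.069]
force: [-0.6, -0.0, -3.6]
width: 55.6
clock 7.77 now [562.5 -95.5 152.5] [ 3.14  -0.35  -0.069] F [-0.6 -0.  -3.6] w 55.6
 goal [558.2 -92.9 144.5]  turn(6deg) [ 0.01 -0.44  0.01]  shift now-axes/30 [-0.23 -0.08  0.2 ]  shift goal-axes/30 [-0.22 -0.08  0.21]
 caddy rail x 72.8 y(mark) -2.3 z 145.0  tilt 0.847 yawErr 0.002 roll -0.001
```

```bash
python3 -m crank '[[[0.05,-0.03,0.13,0,0,0],[-0.03,-0.03,0.12,0,-0.1,0],[0,0,0,0,0,0]]]'
python3 - <<'E'
from h import *
go(68,137,.8)
E
```

```text
clock: 8.02
eef_pos: [567.5, -93.5, 145.8]
tool_rot: [-3.141, -0.339, -0.072]
force: [-0.3, -0.6, -1.2]
width: 55.4
clock 8.02 now [567.5 -93.5 145.8] [-3.141 -0.339 -0.072] F [-0.3 -0.6 -1.2] w 55.4
 goal [558.2 -92.9 144.5]  turn(6deg) [-0.   -0.34 -0.02]  shift now-axes/30 [-0.31  0.   -0.06]  shift goal-axes/30 [-0.31  0.   -0.05]
 caddy rail x 77.6 y(mark) 0.0 z 138.3  tilt 0.836 yawErr -0.003 roll 0.001
```

```bash
python3 -m crank '[[[-0.18,0,-0.02,0,-0.2,0],[-0.18,0,-0.02,0,-0.2,0],[0,0,0,0,0,0]]]'
python3 - <<'E'
from h import *
go(68,137,.8)
go(63,135,.7)
E
```

```text
clock: 8.27
eef_pos: [558.3, -92.5, 142.8]
tool_rot: [-3.14, -0.296, -0.072]
force: [-0.2, 0.7, -0.7]
width: 55.3
clock 8.27 now [558.3 -92.5 142.8] [-3.14  -0.296 -0.072] F [-0.2  0.7 -0.7] w 55.3
 goal [558.2 -92.9 144.5]  turn(6deg) [-0.    0.07 -0.02]  shift now-axes/30 [ 0.01  0.02 -0.05]  shift goal-axes/30 [ 0.01  0.02 -0.05]
 caddy rail x 68.0 y(mark) 0.5 z 135.3  tilt 0.793 yawErr -0.003 roll 0.001
clock 8.27 now [558.3 -92.5 142.8] [-3.14  -0.296 -0.072] F [-0.2  0.7 -0.7] w 55.3
 goal [554.  -92.6 142.4]  turn(6deg) [-0.01 -0.88 -0.02]  shift now-axes/30 [-0.14  0.02 -0.03]  shift goal-axes/30 [-0.14  0.02 -0.02]
 caddy rail x 68.0 y(mark) 0.5 z 135.3  tilt 0.793 yawErr -0.003 roll 0.001
```

```bash
python3 -m crank '[[[-0.08,0,-0.03,0,-0.4,0],[-0.08,0,-0.03,0,-0.4,0],[0,0,0,0,0,0]]]'
python3 - <<'E'
from h import *
go(63,135,.7)
go(60,132,.65)
go(57,126,.55)
E
```

```text
clock: 8.52
eef_pos: [553.9, -91.4, 142.8]
tool_rot: [-3.14, -0.209, -0.072]
force: [0.5, -0.6, -1.8]
width: 55.4
clock 8.52 now [553.9 -91.4 142.8] [-3.14  -0.209 -0.072] F [ 0.5 -0.6 -1.8] w 55.4
 goal [554.  -92.6 142.4]  turn(6deg) [-0.01 -0.06 -0.02]  shift now-axes/30 [0.   0.04 0.02]  shift goal-axes/30 [0.   0.04 0.02]
 caddy rail x 62.9 y(mark) 1.3 z 135.4  tilt 0.706 yawErr -0.003 roll 0.001
clock 8.52 now [553.9 -91.4 142.8] [-3.14  -0.209 -0.072] F [ 0.5 -0.6 -1.8] w 55.4
 goal [551.4 -92.5 139.4]  turn(6deg) [-0.01 -0.54 -0.02]  shift now-axes/30 [-0.1   0.04  0.1 ]  shift goal-axes/30 [-0.1   0.04  0.1 ]
 caddy rail x 62.9 y(mark) 1.3 z 135.4  tilt 0.706 yawErr -0.003 roll 0.001
clock 8.52 now [553.9 -91.4 142.8] [-3.14  -0.209 -0.072] F [ 0.5 -0.6 -1.8] w 55.4
 goal [549.1 -92.3 133.2]  turn(6deg) [-0.01 -1.49 -0.02]  shift now-axes/30 [-0.22  0.04  0.28]  shift goal-axes/30 [-0.17  0.04  0.31]
 caddy rail x 62.9 y(mark) 1.3 z 135.4  tilt 0.706 yawErr -0.003 roll 0.001
```

```bash
python3 -m crank '[[[-0.08,0.02,0.09,0,-0.5,0],[-0.07,0.01,0.1,0,-0.5,0],[-0.05,0.01,0.1,0,-0.5,0],[0,0,0,0,0,0]]]'
python3 - <<'E'
from h import *
go(57,126,.55)
go(53.5,117,.4)
E
```

```text
clock: 8.85
eef_pos: [550.9, -90.7, 132.3]
tool_rot: [-3.138, -0.053, -0.069]
force: [1.1, -0.6, -2.6]
width: 55.3
clock 8.85 now [550.9 -90.7 132.3] [-3.138 -0.053 -0.069] F [ 1.1 -0.6 -2.6] w 55.3
 goal [549.1 -92.3 133.2]  turn(6deg) [-0.03  0.    0.  ]  shift now-axes/30 [-0.06  0.06 -0.03]  shift goal-axes/30 [-0.06  0.06 -0.03]
 caddy rail x 58.7 y(mark) 1.7 z 125.1  tilt 0.550 yawErr -0.001 roll 0.003
clock 8.85 now [550.9 -90.7 132.3] [-3.138 -0.053 -0.069] F [ 1.1 -0.6 -2.6] w 55.3
 goal [546.6 -92.1 123.8]  turn(6deg) [-0.03 -1.43  0.01]  shift now-axes/30 [-0.15  0.06  0.28]  shift goal-axes/30 [-0.11  0.06  0.3 ]
 caddy rail x 58.7 y(mark) 1.7 z 125.1  tilt 0.550 yawErr -0.001 roll 0.003
```

```bash
python3 -m crank '[[[-0.07,0.02,0.09,0,-0.48,0],[-0.05,0.02,0.09,0,-0.48,0],[-0.03,0.01,0.09,0,-0.48,0],[0,0,0,0,0,0]]]'
python3 - <<'E'
from h import *
go(53.5,117,.4)
go(51,106,.26)
E
```

```text
clock: 9.18
eef_pos: [547.4, -90.1, 122.4]
tool_rot: [-3.132, 0.093, -0.066]
force: [1.0, 1.3, -1.5]
width: 55.1
clock 9.18 now [547.4 -90.1 122.4] [-3.132  0.093 -0.066] F [ 1.   1.3 -1.5] w 55.1
 goal [546.6 -92.1 123.8]  turn(6deg) [-0.09 -0.03  0.03]  shift now-axes/30 [-0.03  0.07 -0.05]  shift goal-axes/30 [-0.02  0.07 -0.04]
 caddy rail x 54.1 y(mark) 2.1 z 115.6  tilt 0.404 yawErr -0.002 roll 0.009
clock 9.18 now [547.4 -90.1 122.4] [-3.132  0.093 -0.066] F [ 1.   1.3 -1.5] w 55.1
 goal [545.1 -92.  112.3]  turn(6deg) [-0.08 -1.37  0.04]  shift now-axes/30 [-0.04  0.07  0.34]  shift goal-axes/30 [0.01 0.07 0.34]
 caddy rail x 54.1 y(mark) 2.1 z 115.6  tilt 0.404 yawErr -0.002 roll 0.009
```

```bash
python3 -m crank '[[[-0.02,0.03,0.1,-0.05,-0.46,0.02],[-0.01,0.03,0.1,-0.05,-0.46,0.02],[0,0.02,0.1,-0.03,-0.46,0],[0,0,0,0,0,0]]]'
python3 - <<'E'
from h import *
go(51,106,.26)
go(48,97,.14)
E
```

```text
clock: 9.52
eef_pos: [545.5, -90.9, 112.2]
tool_rot: [-3.138, 0.229, -0.069]
force: [0.3, -0.3, -1.9]
width: 55.5
clock 9.52 now [545.5 -90.9 112.2] [-3.138  0.229 -0.069] F [ 0.3 -0.3 -1.9] w 55.5
 goal [545.1 -92.  112.3]  turn(6deg) [-0.03 -0.07  0.01]  shift now-axes/30 [-0.01  0.04 -0.  ]  shift goal-axes/30 [-0.01  0.04  0.  ]
 caddy rail x 51.4 y(mark) 1.2 z 105.9  tilt 0.268 yawErr -0.001 roll 0.004
clock 9.52 now [545.5 -90.9 112.2] [-3.138  0.229 -0.069] F [ 0.3 -0.3 -1.9] w 55.5
 goal [542.8 -91.9 102.8]  turn(6deg) [-0.03 -1.22  0.01]  shift now-axes/30 [-0.01  0.04  0.33]  shift goal-axes/30 [0.03 0.04 0.33]
 caddy rail x 51.4 y(mark) 1.2 z 105.9  tilt 0.268 yawErr -0.001 roll 0.004
```

```bash
python3 -m crank '[[[0,0.02,0.11,0,-0.42,0],[0,0.02,0.11,-0.02,-0.4,0],[0.01,0.01,0.1,-0.01,-0.4,0],[0,0,0,0,0,0]]]'
python3 - <<'E'
from h import *
go(48,97,.14)
go(44.5,90.5,.05)
E
```

```text
clock: 9.85
eef_pos: [543.2, -90.9, 102.2]
tool_rot: [-3.131, 0.346, -0.066]
force: [0.2, 0.3, -0.6]
width: 55.2
clock 9.85 now [543.2 -90.9 102.2] [-3.131  0.346 -0.066] F [ 0.2  0.3 -0.6] w 55.2
 goal [542.8 -91.9 102.8]  turn(6deg) [-0.09 -0.11  0.03]  shift now-axes/30 [-0.02  0.03 -0.01]  shift goal-axes/30 [-0.02  0.03 -0.01]
 caddy rail x 48.4 y(mark) 1.0 z 96.4  tilt 0.151 yawErr -0.002 roll 0.010
clock 9.85 now [543.2 -90.9 102.2] [-3.131  0.346 -0.066] F [ 0.2  0.3 -0.6] w 55.2
 goal [539.8 -91.6  95.9]  turn(6deg) [-0.09 -0.97  0.03]  shift now-axes/30 [-0.03  0.03  0.24]  shift goal-axes/30 [-0.01  0.03  0.24]
 caddy rail x 48.4 y(mark) 1.0 z 96.4  tilt 0.151 yawErr -0.002 roll 0.010
```

```bash
python3 -m crank '[[[-0.03,0.02,0.08,-0.05,-0.35,0.02],[-0.02,0.01,0.08,-0.03,-0.35,0],[0,0,0.07,-0.02,-0.3,0],[0,0,0,0,0,0]]]'
python3 - <<'E'
from h import *
go(44.5,90.5,.05)
go(41.5,85,0)
a=ctrl.get_image("scene");b=ctrl.get_image("side")
p=cv2.resize(a["color"][140:240,250:370],None,fx=3.3,fy=3.3,interpolation=3);q=cv2.resize(b["color"][130:230,340:460],None,fx=3.3,fy=3.3,interpolation=3)
save("s3.png",np.hstack([p,q]))
E
```

```text
clock: 10.18
eef_pos: [539.6, -90.8, 96.7]
tool_rot: [-3.133, 0.436, -0.066]
force: [0.7, 0.8, -2.1]
width: 55.3
clock 10.18 now [539.6 -90.8  96.7] [-3.133  0.436 -0.066] F [ 0.7  0.8 -2.1] w 55.3
 goal [539.8 -91.6  95.9]  turn(6deg) [-0.07 -0.11  0.03]  shift now-axes/30 [0.02 0.03 0.02]  shift goal-axes/30 [0.02 0.03 0.02]
 caddy rail x 44.3 y(mark) 0.9 z 91.3  tilt 0.061 yawErr -0.001 roll 0.008
clock 10.18 now [539.6 -90.8  96.7] [-3.133  0.436 -0.066] F [ 0.7  0.8 -2.1] w 55.3
 goal [537.1 -91.5  90.1]  turn(6deg) [-0.07 -0.58  0.03]  shift now-axes/30 [0.02 0.03 0.24]  shift goal-axes/30 [0.03 0.03 0.23]
 caddy rail x 44.3 y(mark) 0.9 z 91.3  tilt 0.061 yawErr -0.001 roll 0.008
```

View pics/s3.png

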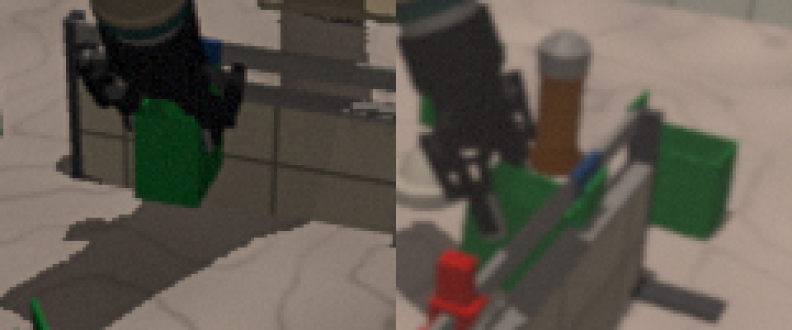

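```bash
python3 -m crank '[[[0.01,0.01,0.08,-0.03,-0.25,0.01],[0,0.01,0.08,-0.03,-0.2,0.01],[0,0,0.07,0,-0.12,0],[0,0,0,0,0,0]]]'
python3 - <<'E'
from h import *
go(41.5,84,0)
E
```

```text
clock: 10.62
eef_pos: [538.1, -91.6, 93.1]
tool_rot: [-3.139, 0.489, -0.069]
force: [-0.5, -0.0, -1.8]
width: 55.5
clock 10.62 now [538.1 -91.6  93.1] [-3.139  0.489 -0.069] F [-0.5 -0.  -1.8] w 55.5
 goal [537.1 -91.5  89.1]  turn(6deg) [-0.02 -0.07  0.  ]  shift now-axes/30 [ 0.03 -0.    0.13]  shift goal-axes/30 [ 0.03 -0.    0.13]
 caddy rail x 42.5 y(mark) -0.0 z 88.0  tilt 0.008 yawErr -0.001 roll 0.002
```

```bash
python3 -m crank '[[[0.03,0,0.08,0,-0.05,0],[0.03,0,0.08,0,0,0],[0.03,0,0.05,0,0,0],[0,0,0,0,0,0]]]'
python3 - <<'E'
from h import *
go(41.5,84,0)
E
```

```text
clock: 10.95
eef_pos: [537.8, -91.9, 89.4]
tool_rot: [-3.14, 0.496, -0.069]
force: [0.3, 0.3, -2.1]
width: 55.1
clock 10.95 now [537.8 -91.9  89.4] [-3.14   0.496 -0.069] F [ 0.3  0.3 -2.1] w 55.1
 goal [537.1 -91.5  89.1]  turn(6deg) [-0.02 -0.01  0.  ]  shift now-axes/30 [-0.02 -0.01  0.02]  shift goal-axes/30 [-0.02 -0.01  0.02]
 caddy rail x 42.3 y(mark) -0.4 z 84.3  tilt 0.001 yawErr -0.001 roll 0.002
```

```bash
python3 -m crank '[[[0.02,0,0.06,0,0,0],[0.02,0,0.06,0,0,0],[0,0,0,0,0,0]]]'
python3 - <<'E'
from h import *
go(41.5,84,0)
E
```

```text
clock: 11.2
eef_pos: [537.8, -91.9, 89.5]
tool_rot: [-3.139, 0.495, -0.069]
force: [0.0, -0.8, -2.9]
width: 55.0
clock 11.20 now [537.8 -91.9  89.5] [-3.139  0.495 -0.069] F [ 0.  -0.8 -2.9] w 55.0
 goal [537.1 -91.5  89.1]  turn(6deg) [-0.02 -0.02  0.  ]  shift now-axes/30 [-0.02 -0.01  0.02]  shift goal-axes/30 [-0.02 -0.01  0.02]
 caddy rail x 42.3 y(mark) -0.4 z 84.4  tilt 0.002 yawErr -0.001 roll 0.002
```

```bash
python3 -m crank '[[[0.06,0,0.14,0,0,0],[0.06,0,0.14,0,0,0],[0.06,0,0.14,0,0,0]]]'
python3 - <<'E'
from h import *
go(41.5,84,0)
E
```

```text
clock: 11.45
eef_pos: [538.5, -92.2, 88.0]
tool_rot: [-3.138, 0.494, -0.069]
force: [3.4, 4.9, 27.2]
width: 55.4
clock 11.45 now [538.5 -92.2  88. ] [-3.138  0.494 -0.069] F [ 3.4  4.9 27.2] w 55.4
 goal [537.1 -91.5  89.1]  turn(6deg) [-0.03 -0.03  0.01]  shift now-axes/30 [-0.06 -0.02 -0.01]  shift goal-axes/30 [-0.06 -0.02 -0.01]
 caddy rail x 42.9 y(mark) -0.6 z 82.9  tilt 0.003 yawErr -0.001 roll 0.003
```

```bash
python3 -m crank '[[[0,0,-0.05,0,0,0],[0,0,0,0,0,0],[0,0,0,0,0,0],[0,0,0,0,0,0],[0,0,0,0,0,0],[0,0,0,0,0,0]]]' -1
python3 -m crank '[[[0,0,-0.2,0,0,0],[0,0,-0.4,0,0,0],[0,0,-0.7,0,0,0],[0,0,-0.8,0,0,0],[0,0,-0.8,0,0,0],[0,0,-0.8,0,0,0],[0,0,-0.8,0,0,0],[0,0,0,0,0,0]]]'
python3 - <<'E'
from h import *
a=ctrl.get_image("scene");b=ctrl.get_image("side")
p=cv2.resize(a["color"][130:230,250:370],None,fx=3.3,fy=3.3,interpolation=3);q=cv2.resize(b["color"][130:230,340:460],None,fx=3.3,fy=3.3,interpolation=3)
save("s4.png",np.hstack([p,q]))
P=cloud(a);h=cv2.cvtColor(a["color"],cv2.COLOR_RGB2HSV)
m=(h[...,0]>45)&(h[...,0]<85)&(h[...,1]>120)&(np.abs(P[...,1]+90)<60)&(P[...,0]<620)&(P[...,2]>20)&(P[...,2]<170)
q=P[m]-M0;r=np.c_[q@EX,q@EY,q[:,2]]
print(len(r),np.percentile(r,[1,99],axis=0).round(1).tolist())
f=r[(r[:,0]>72)&(r[:,2]<115)];print("front face y",np.percentile(f[:,1],[2,98]),"x",np.median(f[:,0]),"z",np.percentile(f[:,2],[1,99]),"slopes dx/dy,dx/dz",np.linalg.lstsq(np.c_[f[:,1],f[:,2],np.ones(len(f))],f[:,0],rcond=None)[0])
for n,im in(("a",a),("b",b)):
    P=cloud(im);h=cv2.cvtColor(im["color"],cv2.COLOR_RGB2HSV)
    m=((h[...,0]<5)|(h[...,0]>174))&(h[...,1]>170)&(P[...,2]>176)&(np.abs(P[...,0]-520)<60);q=P[m]
    print("catch",len(q),np.percentile(q,[3,50,97],axis=0).round(1).tolist())
s=ctrl.read_state();print(s["eef_pos"],s["tool_rot"],s["force"])
E
```

```text
clock: 11.95
eef_pos: [536.8, -92.3, 88.5]
tool_rot: [-3.137, 0.498, -0.07]
force: [-0.1, -0.0, -0.1]
width: 85.2
clock: 12.62
eef_pos: [601.8, -97.0, 210.2]
tool_rot: [-3.139, 0.508, -0.072]
force: [0.5, 0.2, 1.0]
width: 85.3
981 [[-9.2, -26.4, 45.4], [84.3, 28.9, 138.2]]
front face y [-25.13106285  28.27394634] x 80.7374124117926 z [ 43.29126653 114.1058292 ] slopes dx/dy,dx/dz [-2.21121614e-02  2.09726836e-02  7.88694208e+01]
catch 64 [[499.2, 122.3, 177.4], [512.7, 128.4, 192.9], [516.6, 135.4, 202.9]]
catch 138 [[491.2, 125.2, 176.9], [500.3, 136.4, 193.7], [510.3, 138.6, 203.2]]
[599.23957765 -96.16346169 206.93369494] [-3.13700438  0.51378906 -0.07231069] [ 0.11489554 -0.62011666 -0.39067642]
```

View pics/s4.png

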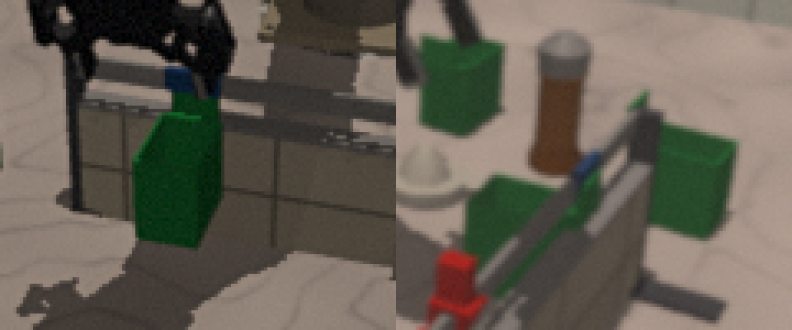

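```bash
cat >> h.py <<'E'
RV=Ro.from_euler('xyz',[np.pi,0,RY])
E
python3 -m crank '[[[0,0,-0.8,0,0,0],[0,0,-0.8,0,0,0],[0,0,-0.8,0,0.6,0],[0,0,0,0,0.8,0],[0,0,0,0,0.8,0],[0,0,0,0,0.8,0],[0,0,0,0,0.8,0],[0,0,0,0,0.8,0],[0,0,0,0,0.4,0],[0,0,0,0,0,0]]]'
python3 -c "
from h import *
todo([502.5,129.3,240],RV)"
```

```text
clock: 13.55
eef_pos: [625.0, -96.7, 255.2]
tool_rot: [-3.134, -0.003, -0.081]
force: [-0.2, 0.1, 0.6]
width: 85.7
clock 13.55 now [625.  -96.7 255.2] [-3.134e+00 -3.000e-03 -8.100e-02] F [-0.2  0.1  0.6] w 85.7
 goal [502.5 129.3 240. ]  turn(6deg) [-0.07 -0.03 -0.11]  shift now-axes/30 [-4.68 -7.17  0.55]  shift goal-axes/30 [-4.6  -7.23  0.51]
```

```bash
python3 -m crank '[[[-0.52,-0.8,0,-0.02,0,-0.02],[-0.52,-0.8,0,-0.02,0,-0.02],[-0.52,-0.8,0,-0.02,0,-0.02],[-0.52,-0.8,0,0,0,-0.02],[-0.52,-0.8,0,0,0,-0.02],[-0.52,-0.8,0,0,0,0],[-0.52,-0.8,0,0,0,0],[-0.5,-0.8,0,0,0,0],[-0.3,-0.5,0,0,0,0],[0,0,0,0,0,0],[0,0,0,0,0,0]]]'
python3 -c "
from h import *
todo([502.5,129.3,240],RV)"
```

```text
clock: 14.47
eef_pos: [494.7, 130.0, 244.5]
tool_rot: [3.131, 0.03, -0.071]
force: [0.5, 0.4, -0.2]
width: 85.4
clock 14.47 now [494.7 130.  244.5] [ 3.131  0.03  -0.071] F [ 0.5  0.4 -0.2] w 85.4
 goal [502.5 129.3 240. ]  turn(6deg) [ 0.1   0.29 -0.01]  shift now-axes/30 [0.27 0.   0.14]  shift goal-axes/30 [0.26 0.   0.15]
```

```bash
python3 -m crank '[[[0.2,0,0,0.08,0.25,0],[0.1,0,0.3,0.03,0.1,0],[0,0,0.5,0,0,0],[0,0,0.5,0,0,0],[0,0,0.5,0,0,0],[0,0,0.3,0,0,0],[0,0,0,0,0,0],[0,0,0,0,0,0]]]'
python3 - <<'E'
from h import *
todo([502.5,129.3,178],RV)
b=ctrl.get_image("side");a=ctrl.get_image("scene")
q=lambda im,r,c:cv2.resize(im["color"][r:r+100,c:c+120],None,fx=3.3,fy=3.3,interpolation=3)
save("s5.png",np.hstack([q(a,110,320),q(b,160,300)]))
E
```

```text
clock: 15.13
eef_pos: [508.6, 120.1, 176.8]
tool_rot: [3.134, -0.005, -0.08]
force: [-0.1, 0.8, 0.3]
width: 85.2
clock 15.13 now [508.6 120.1 176.8] [ 3.134 -0.005 -0.08 ] F [-0.1  0.8  0.3] w 85.2
 goal [502.5 129.3 178. ]  turn(6deg) [ 0.08 -0.05 -0.1 ]  shift now-axes/30 [-0.23 -0.29 -0.04]  shift goal-axes/30 [-0.23 -0.29 -0.04]
```

View pics/s5.png

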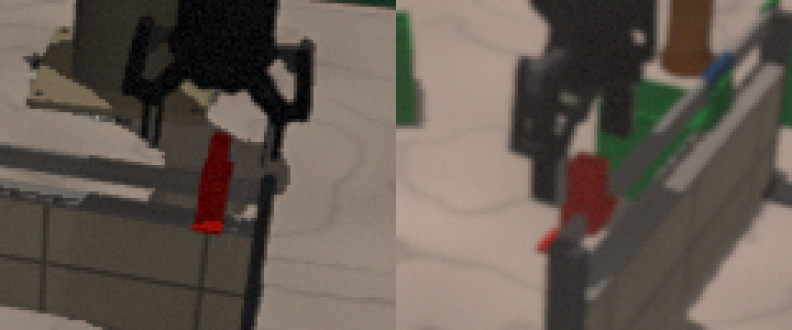

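```bash
python3 -m crank '[[[-0.2,-0.25,-0.02,0.08,-0.05,-0.1],[-0.1,-0.12,0,0,0,0],[0,0,0,0,0,0]]]'
python3 -m crank '[[[0,0,0,0,0,0],[0,0,0,0,0,0],[0,0,0,0,0,0],[0,0,0,0,0,0],[0,0,0,0,0,0],[0,0,0,0,0,0],[0,0,0,0,0,0],[0,0,0,0,0,0],[0,0,0,0,0,0]]]' 1
python3 -c "
from h import *
todo([502.5,129.3,178],RV)
s=ctrl.read_state();print((s['eef_pos']-M0)@EY,(s['eef_pos']-M0)@EX)"
```

```text
clock: 15.48
eef_pos: [501.1, 133.2, 179.6]
tool_rot: [-3.138, -0.003, -0.068]
force: [0.5, 1.1, -0.1]
width: 85.3
clock: 16.23
eef_pos: [501.2, 132.1, 181.3]
tool_rot: [-3.14, -0.005, -0.067]
force: [-1.2, -0.5, 1.5]
width: 14.5
clock 16.23 now [501.2 132.1 181.3] [-3.14  -0.005 -0.067] F [-1.2 -0.5  1.5] w 14.5
 goal [502.5 129.3 178. ]  turn(6deg) [-0.02 -0.05  0.02]  shift now-axes/30 [0.05 0.09 0.11]  shift goal-axes/30 [0.05 0.09 0.11]
220.57406450999295 -4.360649403276785
```

```bash
python3 -m crank '[[[0,0.2,0,0,0,0],[0,0.35,0,0,0,0],[0,0.4,0,0,0,0],[0,0.4,0,0,0,0],[0,0.4,0,0,0,0],[0,0.4,0,0,0,0],[0,0,0,0,0,0]]]'
python3 -c "
from h import *
todo(M0+EX*-4+[0,0,181],RV)"
```

```text
clock: 16.82
eef_pos: [496.4, 62.8, 181.3]
tool_rot: [-3.136, -0.006, -0.068]
force: [0.9, -1.1, -0.9]
width: 14.8
clock 16.82 now [496.4  62.8 181.3] [-3.136 -0.006 -0.068] F [ 0.9 -1.1 -0.9] w 14.8
 goal [486.3 -87.9 181. ]  turn(6deg) [-0.05 -0.06  0.02]  shift now-axes/30 [ 0.    5.04 -0.02]  shift goal-axes/30 [0.01 5.04 0.01]
```

```bash
python3 -m crank '[[[0,0.35,0,0,0,0],[0,0.4,0,-0.02,-0.03,0],[0,0.4,0,-0.02,-0.03,0],[0,0.4,0,0,0,0],[0,0.4,0,0,0,0],[0,0.4,0,0,0,0],[0,0.4,0,0,0,0],[0,0.4,0,0,0,0],[0,0.4,0,0,0,0],[0,0.4,0,0,0,0],[0,0,0,0,0,0],[0,0,0,0,0,0]]]'
python3 -c "
from h import *
todo(M0+EX*-4+[0,0,181],RV)"
```

```text
clock: 17.82
eef_pos: [487.5, -67.6, 181.3]
tool_rot: [-3.139, 0.001, -0.072]
force: [-0.1, 1.9, 2.2]
width: 14.5
clock 17.82 now [487.5 -67.6 181.3] [-3.139e+00  1.000e-03 -7.200e-02] F [-0.1  1.9  2.2] w 14.5
 goal [486.3 -87.9 181. ]  turn(6deg) [-0.02  0.01 -0.02]  shift now-axes/30 [0.01 0.68 0.01]  shift goal-axes/30 [0.01 0.68 0.01]
```

```bash
python3 -m crank '[[[0,0.3,0,0,0,0],[0,0.3,0,0,0,0],[0,0.1,0,0,0,0],[0,0,0,0,0,0],[0,0,0,0,0,0],[0,0,0,0,0,0]]]'
python3 -c "
from h import *
todo(M0+EX*-4+[0,0,181],RV)"
```

```text
clock: 18.32
eef_pos: [486.1, -87.7, 181.3]
tool_rot: [-3.138, 0.002, -0.068]
force: [-0.3, 0.1, 1.4]
width: 14.7
clock 18.32 now [486.1 -87.7 181.3] [-3.138e+00  2.000e-03 -6.800e-02] F [-0.3  0.1  1.4] w 14.7
 goal [486.3 -87.9 181. ]  turn(6deg) [-0.04  0.02  0.01]  shift now-axes/30 [0.01 0.01 0.01]  shift goal-axes/30 [0.01 0.01 0.01]
```

Open, retreat upward, look.

```bash
python3 -m crank '[[[0,0,0,0,0,0],[0,0,0,0,0,0],[0,0,0,0,0,0],[0,0,0,0,0,0],[0,0,0,0,0,0],[0,0,0,0,0,0],[0,0,0,0,0,0]]]' -1
python3 -m crank '[[[0,0,-0.3,0,0,0],[0,0,-0.6,0,0,0],[0,0,-0.8,0,0,0],[0,0,-0.8,0,0,0],[0,0,-0.8,0,0,0],[0,0,-0.6,0,0,0],[0,0,0,0,0,0],[0,0,0,0,0,0]]]'
python3 - <<'E'
from h import *
a=ctrl.get_image("scene");b=ctrl.get_image("side")
q=lambda im,r,c:cv2.resize(im["color"][r:r+100,c:c+120],None,fx=3.3,fy=3.3,interpolation=3)
save("s6.png",np.hstack([q(a,130,250),q(b,130,340)]))
P=cloud(a);h=cv2.cvtColor(a["color"],cv2.COLOR_RGB2HSV)
m=(h[...,0]>45)&(h[...,0]<85)&(h[...,1]>120)&(np.abs(P[...,1]+90)<60)&(P[...,0]<620)&(P[...,2]>20)&(P[...,2]<170)
w=P[m]-M0;r=np.c_[w@EX,w@EY,w[:,2]];f=r[(r[:,0]>72)&(r[:,2]<115)]
print("front face y",np.percentile(f[:,1],[2,98]),"x",np.median(f[:,0]),"slopes",np.linalg.lstsq(np.c_[f[:,1],f[:,2],np.ones(len(f))],f[:,0],rcond=None)[0][:2],"rim z",np.percentile(r[r[:,0]>20][:,2],98))
m=((h[...,0]<5)|(h[...,0]>174))&(h[...,1]>170)&(P[...,2]>120)&(np.abs(P[...,0]-500)<60);w=P[m]-M0
r=np.c_[w@EX,w@EY,w[:,2]];print("catch",len(r),np.percentile(r,[3,50,97],axis=0).round(1).tolist())
s=ctrl.read_state();print(s["eef_pos"],s["force"].round(1),s["clock"])
E
```

```text
clock: 18.9
eef_pos: [484.7, -87.2, 180.5]
tool_rot: [-3.139, 0.005, -0.067]
force: [0.1, 0.5, -0.4]
width: 85.3
clock: 19.57
eef_pos: [484.0, -88.9, 305.9]
tool_rot: [-3.14, 0.007, -0.07]
force: [-0.2, 0.6, -0.9]
width: 85.3
front face y [-25.59305294  28.35363775] x 80.7948195732787 slopes [-0.02100588  0.02751014] rim z 123.59956693078148
catch 216 [[-3.4, -9.9, 131.0], [9.5, 2.5, 163.3], [26.4, 12.0, 203.1]]
[483.70913048 -88.85328001 305.03789275] [ 0.7 -0.2  0.1] 19.6667
```

View pics/s6.png

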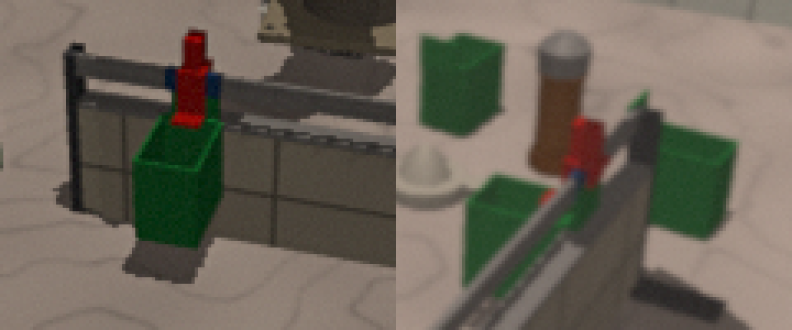

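The caddy hangs flush, with the red catch in front of the blue mark and over the caddy's middle. The gripper is clear of everything.

```bash
python3 -c "
from cell import ctrl
print(ctrl.finish_job())"
```

```text
the job is handed in; nothing more can be done
None
```

The green caddy hangs home on the rail under the blue mark, and the red catch stands over its middle. I handed the job in at about 19.7 s of the 64 s allowed.

**What I did:** I picked the caddy farthest to the robot's left and gripped it across its width. I tilted its front up about 0.85 rad, fed the lip through the groove and turned it down until it rested on the rail. After letting go, I gripped the catch, slid it about 220 mm along the rail, opened the gripper and retreated 125 mm straight up.

**Last checks, from the cameras:**
- **Caddy position:** its front face is about 81 mm from the rail face, so its centre is about 41 mm out. It sits about 1 mm from the mark's middle.
- **Caddy angle:** it is upright and square within about 0.03 rad. The rim is at about 124 mm, which puts the centre at about 84 mm up.
- **Catch:** its centre is within about 2 mm of the caddy's middle.
- **Gripper:** the wrist force reads about zero, so the robot is touching nothing.

**Deviations:**
- **Lip contact:** while entering the groove the tool rose about 8 mm too high and the lip probably brushed the bar lightly, at under 4 N. I lowered it and carried on.
- **Seating force:** pressing the caddy down onto the rail reached 27 N at the wrist, and this was gone after release.
- **Bystanders:** I did not measure the mortar, cup, grinder and squeezer again at the end. The arm kept clear of all four.

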